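# Find the drawer that fits the sample cabinet

### The arm

A 6-joint arm with a two-finger parallel gripper is mounted at the origin on a cart in front of the work surface, level with it; the furniture and walls round the work are solid. World frame = base frame: x ahead of the robot, y to its left, z up, the work surface at z = 0. Lengths are in m, angles in degrees, forces in N, time in s.
With the tool pointing down it reaches from about 0.35 to 0.975 m from the base axis. Payload 7.1 kg.
Tool frame: the origin (TCP) lies between the finger pads; the fingertips stand 19 mm ahead of it and the grasp point (between the pads) is the TCP; z points along the fingers, y is the line along which they close (so a half turn about z gives the same grasp; the last joint's range is limited). The gripper opens to 88 mm and grips with 3 to 60 N. Pads are 20 mm wide; open, the fingers measure 115 mm over their backs; the gripper's body (75 mm by 178 mm) begins 61 mm behind the grasp point.
Start: joints at [-64.572, 24.242, 93.386, -0, 62.372, -1.089], TCP at [0.279, -0.559, 0.242] pointing down, gripper open.
Joint ranges: [-172.04, 172.04], [-51.8, 120.97], [4.93, 147.93], [-75.15, 255.16], [6.16, 154.13], [-145.62, 145.62]. Speed limits (degrees/s): [136.94, 136.94, 172.46, 180, 180, 180].

### API

Orientations are given as [roll, pitch, yaw] about the fixed x, y, z axes, in that order (R = Rz(yaw) Ry(pitch) Rx(roll)).
In Python, from bench import env, vision, order gives the robot as it stands.
- The arm moves only by the tool play_rows, never from a script. Its argument "steps" is a list of rows, each an object of numbers: "dx", "dy", "dz": the shift along the world's x, y, z in cm; "wx", "wy", "wz": the turn, a rotation vector about the world's x, y, z in rad. A call has 1 to 5 rows; each row shifts and turns the commanded pose from where the row before left it; what a row does not reach is not made up. A row lasts 1/8 s, in which the tool goes at most 62.5 mm and 10.7 degrees, less where a joint would pass 70% of its speed; a pose out of reach is approached as far as the arm can. A call with a gripper value outside its range is refused whole. "jaw" is the opening, from 0 (shut) to 1 (fully open), set as the call begins (left out, the last holds). The fingers move at their own pace and stop on an object; "squeeze" is the grip in N (left out, the last holds). Time passes only in rows, so rows that do not move let the fingers close. It gives the time, the measured TCP pose, the force, the opening and the grip force at its end, in the units of the state.
- env.get_obs(): the state, without advancing time (a new reading comes with each control period).
- vision.grab_frame(name): name is "scene" or "top" or "wrist"; returns the picture (420x560x3 uint8, red, green, blue); there is no depth.
- vision.camera_info(name): a dict with "camera_matrix" (3x3 intrinsics, pixels), "extrinsics" (4x4, takes a point from camera to world coordinates). Camera axes: x right, y down, z forward; pixel columns grow to the right and rows downward; lengths in m; the calibration is good to about 2 mm. A picture is of the moment at which its call begins: read the wrist's pose just before it. camera_info takes no time and is no camera call; for the wrist camera it gives the pose at the moment of the call.
- order.hand_in(): hands the job in; it is judged then, once.
The state is a dict: "clock": time; "joint_positions": joint angles; "qvel": joint speeds; "effort": joint torques, N m; "position": TCP position; "eef_rot": TCP orientation; "ft_force": force on the tool from outside, world axes, zero at the start; "torque": the same for the moment, N m; "width": opening from 0.0 (shut) to 1.0 (fully open); "gripper_force": force on a finger pad.
Only numpy, scipy, OpenCV 4.12 (cv2) and the standard library are available. Lean on these libraries where they do the work, as an engineer would, in place of code of your own. Each camera call takes 0.05 s, during which the arm holds its last target. There are 200 camera calls.

### The job

One of the three look-alike sample drawers belongs in the empty plywood cabinet, but the guide key that decides which is hidden deep inside the bay: try the drawers in turn, tail first, until one runs in. Push that one fully home, its front board flat against the cabinet, and leave the other two standing upright on the worktop. Do not disturb the jar, the tin or the mug.

Things in the scene. Friction and masses are not known exactly. Their poses are not given: they have to be found in the camera images.
- cabinet: Low one-bay cabinet, bare plywood, fixed, 117 long x 80 wide x 46 mm high, roofed, closed at the back, mouth towards the robot, no floor board: drawers slide on the worktop. Origin: middle of the mouth plane, at worktop height; +x runs straight into the bay. Bay inside 64 wide, 38 high, 109 mm deep. A drawer is home when its front board meets the mouth: its origin is then at this origin.
- key_line (a point): Point on the bay floor's midline 50 mm behind the mouth. From here to 105 mm a steel guide key, 8 wide, 7 mm high, lies along the floor, hidden under the roof at y = +17, 0 or -17 mm of the cabinet, drawn anew each time. Only the drawer with its slot there runs home; a wrong one stops dead, the back of its front board about 55 mm out from the mouth.
- drawer_a: Loose open light-wood drawer, about 150 g. Origin: middle of its front board's back face, at worktop height; +x to the tail, which goes in first. Front board 74 wide, 5 thick (x -5 to 0), 46 mm high. Body behind: 60 wide, 105 long, side walls 34 high, 5 thick, tail corners cut to lead in, floor top at 12 mm. Slot 14 wide, 9 mm high, all along its underside, 17 mm to the +y side of the middle.
- drawer_b: Loose open light-wood drawer, about 150 g. Origin: middle of its front board's back face, at worktop height; +x to the tail, which goes in first. Front board 74 wide, 5 thick (x -5 to 0), 46 mm high. Body behind: 60 wide, 105 long, side walls 34 high, 5 thick, tail corners cut to lead in, floor top at 12 mm. Slot 14 wide, 9 mm high, all along its underside, in the middle.
- drawer_c: Loose open light-wood drawer, about 150 g. Origin: middle of its front board's back face, at worktop height; +x to the tail, which goes in first. Front board 74 wide, 5 thick (x -5 to 0), 46 mm high. Body behind: 60 wide, 105 long, side walls 34 high, 5 thick, tail corners cut to lead in, floor top at 12 mm. Slot 14 wide, 9 mm high, all along its underside, 17 mm to the -y side of the middle.
- spice_jar: Bystander: spice jar with yellow cap, 45 mm across, 100 mm high, stands at the back; origin in its foot.
- tall_tin: Bystander: round red tin, 70 mm across, 100 mm high, stands at the back; origin in its foot.
- mug: Bystander: white mug, 92 mm across and 127 mm with handle, 95 mm high, stands at the back; origin in its foot.

How it is judged (in metres and radians):
At the end, for the whole second after the job is handed in: One drawer is home, tail inwards: its front board within 4 mm of the cabinet front, its origin within 6 mm of the cabinet's, square to it within 0.06 rad. All three drawers stand upright on the worktop (tilt below 0.06 rad, origin within 6 mm of worktop height) at rest (below 20 mm/s) (((x of drawer_a in the frame of cabinet above -0.004 m and horizontal distance between drawer_a and cabinet below 0.006 m and angle between the x axis of drawer_a and the x axis of cabinet, either way round below 0.06 rad and x of key_line in the frame of drawer_a above 0.04 m) or (x of drawer_b in the frame of cabinet above -0.004 m and horizontal distance between drawer_b and cabinet below 0.006 m and angle between the x axis of drawer_b and the x axis of cabinet, either way round below 0.06 rad and x of key_line in the frame of drawer_b above 0.04 m) or (x of drawer_c in the frame of cabinet above -0.004 m and horizontal distance between drawer_c and cabinet below 0.006 m and angle between the x axis of drawer_c and the x axis of cabinet, either way round below 0.06 rad and x of key_line in the frame of drawer_c above 0.04 m)) and angle between each of drawer_a, drawer_b, drawer_c's own z axis and vertical below 0.06 rad and height (world z) of drawer_a between -0.006 and 0.006 m and linear speed of each of drawer_a, drawer_b, drawer_c below 0.02 m/s and height (world z) of drawer_b between -0.006 and 0.006 m and height (world z) of drawer_c between -0.006 and 0.006 m); the robot touches nothing.
It fails at once if the jar, the tin or the mug is shifted by more than 25 mm or tipped over (distance of any of spice_jar, tall_tin, mug from where it was at the start of the episode above 0.025 m or angle between any of spice_jar, tall_tin, mug's own z axis and vertical above 0.3 rad).
It also fails if it takes over 72 s, if anything falls off the work surface, if the arm or the gripper's body presses on something with over 40 N, if the wrist force passes 120 N, or if a joint passes its speed limit or range.

## Working session

There is one attempt and no reset: what is moved stays moved. The work goes in short steps, Python scripts to look and compute and a tool call to move; the robot and the scene stay as the last step left them, time stands still between calls to the robot, and variables do not carry over. Pictures are saved under pics/ and viewed, at most 10 in all, crops included, and the job is handed in when it is done.

Besides the shell and the picture viewer there is one more tool, called after ">>>" by a JSON object that holds its "name" and its "arguments", one argument or row to a line. play_rows: Moves the arm, as the interface text tells. Its arguments: {"type":"object","properties":{"steps":{"type":"array"},"jaw":{"type":"number"},"squeeze":{"type":"number"}},"required":["steps"]}

```bash
mkdir -p pics; python3 - <<'E'
from bench import env, vision, order
import cv2,numpy as np
print(env.get_obs())
ims=[]
for n in("top","scene"):
    f=vision.grab_frame(n); cv2.imwrite(f"pics/{n}0.png",f[:,:,::-1]); c=vision.camera_info(n); print(n,np.round(c["camera_matrix"],1).tolist(),np.round(c["extrinsics"],3).tolist())
E
```

```text
{'clock': 0.0, 'joint_positions': array([-6.45733144e+01,  2.42829934e+01,  9.34312342e+01,  3.77975468e-04,
        6.23729545e+01, -1.08952186e+00]), 'qvel': array([ 1.12864301e-01, -1.13837240e-01,  1.40123236e-05,  4.27827457e-02,
       -1.37990866e-02,  1.66763709e-03]), 'effort': array([ 1.78825427e-03, -5.44624972e+01, -2.73661101e+01,  6.44790614e-02,
        2.27092527e-02, -1.31604447e-04]), 'position': array([ 0.27882068, -0.55876997,  0.24091871]), 'eef_rot': array([-1.79912840e+02, -1.99228482e-03,  2.65160304e+01]), 'ft_force': array([-0.62649739,  0.53122981, -0.18170867]), 'torque': array([ 0.01894489, -0.05548501, -0.00161639]), 'gripper_force': 0.0, 'width': 0.9990912178394469}
top [[385.3, 0.0, 275.7], [0.0, 385.3, 212.7], [0.0, 0.0, 1.0]] [[-0.017, -0.994, 0.106, 0.465], [-1.0, 0.016, -0.015, 0.088], [0.013, -0.106, -0.994, 0.884], [0.0, 0.0, 0.0, 1.0]]
scene [[416.9, 0.0, 283.7], [0.0, 416.9, 211.2], [0.0, 0.0, 1.0]] [[-0.697, -0.335, 0.634, -0.093], [-0.717, 0.307, -0.626, 0.748], [0.015, -0.891, -0.454, 0.499], [0.0, 0.0, 0.0, 1.0]]
```

View pics/top0.png

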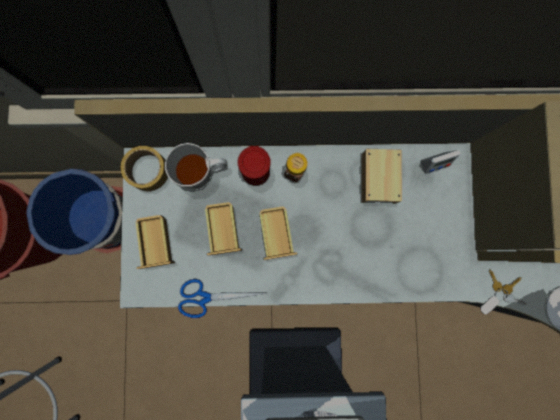

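View pics/scene0.png

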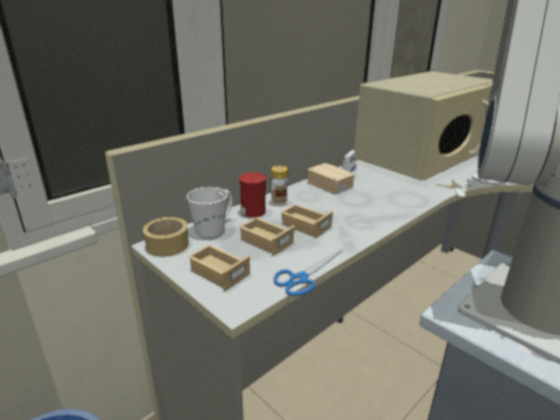

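The top view shows the cabinet at about (383,175). The drawers are at (154,242), (222,228) and (277,233), with front boards at the bottom towards the robot. The mug, tin and jar are along the back at (190,168), (255,165) and (297,167). Next I'll measure the drawers and cabinet.

```bash
cat > h.py <<'E'
import cv2,numpy as np
from bench import env, vision, order
def cast(n,uv,z,info=None):
    c=info or vision.camera_info(n); K=np.array(c["camera_matrix"]); T=np.array(c["extrinsics"])
    uv=np.atleast_2d(uv).astype(float); r=np.c_[uv,np.ones(len(uv))]@np.linalg.inv(K).T@T[:3,:3].T
    return T[:3,3]+r*((z-T[2,3])/r[:,2])[:,None]
def wood(f,smin=70):
    h=cv2.cvtColor(f,cv2.COLOR_RGB2HSV); return cv2.inRange(h,(8,smin,60),(28,255,255))
E
python3 - <<'E'
from h import *
f=cv2.cvtColor(cv2.imread("pics/top0.png"),cv2.COLOR_BGR2RGB)
m=wood(f); cs,_=cv2.findContours(m,cv2.RETR_EXTERNAL,cv2.CHAIN_APPROX_NONE)
for c in cs:
    if cv2.contourArea(c)<300: continue
    x,y,w,h=cv2.boundingRect(c)
    if not(125<x<420 and 130<y<270): continue
    p=cast("top",c[:,0],0.04)[:,:2].astype(np.float32)*1000
    (r,s,a)=cv2.minAreaRect(p); print((x,y,w,h),np.round(r),np.round(s),round(a,1)); print(np.round(cv2.boxPoints((r,s,a))).tolist())
for n,uv in dict(jar=(297,160),tin=(255,160),mug=(190,165)).items(): print(n,cast("top",uv,.1))
v=f[130:290,110:430]; cv2.imwrite("pics/topc.png",cv2.resize(v,None,fx=2.5,fy=2.5,interpolation=cv2.INTER_CUBIC)[:,:,::-1])
E
```

```text
(136, 216, 35, 53) [497. 349.] [108.  72.] 8.5
[[438.0, 377.0], [448.0, 306.0], [556.0, 322.0], [545.0, 393.0]]
(260, 207, 37, 53) [512.  76.] [108.  71.] 8.4
[[453.0, 103.0], [464.0, 33.0], [571.0, 49.0], [561.0, 118.0]]
(206, 202, 35, 53) [523. 197.] [109.  70.] 7.5
[[465.0, 224.0], [474.0, 155.0], [582.0, 169.0], [573.0, 239.0]]
(176, 154, 32, 31) [656. 261.] [68. 69.] 0.6
[[621.0, 295.0], [622.0, 227.0], [690.0, 227.0], [689.0, 296.0]]
(286, 153, 22, 25) [664.  28.] [47. 52.] 59.6
[[629.0, 21.0], [674.0, -6.0], [698.0, 35.0], [653.0, 62.0]]
(365, 149, 36, 53) [ 636. -164.] [ 79. 117.] 87.3
[[576.0, -201.0], [692.0, -206.0], [696.0, -128.0], [580.0, -122.0]]
jar [[0.65791138 0.03058274 0.1       ]]
tin [[0.6591255  0.11781098 0.1       ]]
mug [[0.65044422 0.25223961 0.1       ]]
```

View pics/topc.png

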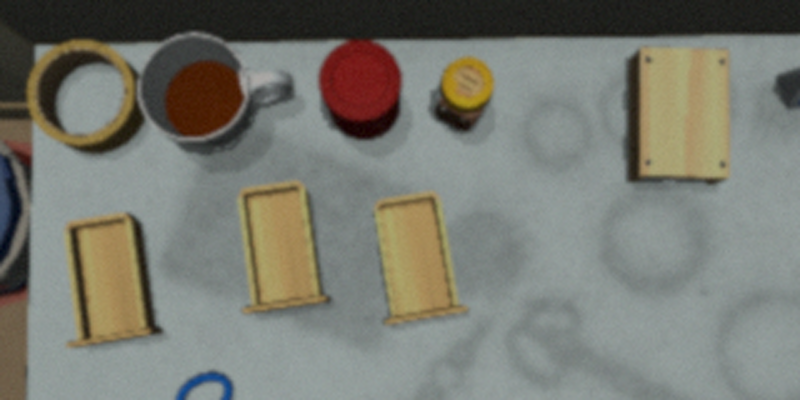

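>>> {"name": "play_rows", "arguments": {
  "steps": [
    {"dx":2.7,"dy":5.6,"wz":0.15},
    {"dx":2.7,"dy":5.6,"wz":0.15},
    {"dx":2.7,"dy":5.6,"wz":0.15},
    {"dx":2.7,"dy":5.6,"wz":0.15},
    {"dx":2.7,"dy":5.6,"wz":0.15}
  ],
  "jaw": 0.5
}}

```text
invalid input
```

>>> {"name": "play_rows", "arguments": {
  "steps": [
    {"dx":2.7,"dy":5.6,"wz":0.15},
    {"dx":2.5,"dy":5.5,"wz":0.16},
    {"dx":0},
    {"dx":0}
  ]
}}

```text
invalid input
```

```bash
python3 - <<'E'
from h import *
o=env.get_obs(); print(o["clock"],o["position"],o["eef_rot"],o["joint_positions"])
c=vision.camera_info("wrist"); print(np.round(c["camera_matrix"],1).tolist(),np.round(c["extrinsics"],3).tolist())
f=vision.grab_frame("wrist"); cv2.imwrite("pics/w1.png",f[:,:,::-1]); np.savez("w1",T=c["extrinsics"])
E
```

```text
0.1 [ 0.27883366 -0.5588371   0.24100372] [-1.79924792e+02  7.80655408e-04  2.65181707e+01] [-6.45736974e+01  2.42781188e+01  9.34265814e+01 -2.49856629e-03
  6.23704793e+01 -1.09070750e+00]
[[323.2, 0.0, 279.4], [0.0, 323.2, 207.5], [0.0, 0.0, 1.0]] [[0.447, -0.863, -0.233, 0.341], [-0.894, -0.432, -0.115, -0.528], [-0.002, 0.26, -0.966, 0.382], [0.0, 0.0, 0.0, 1.0]]
```

View pics/w1.png

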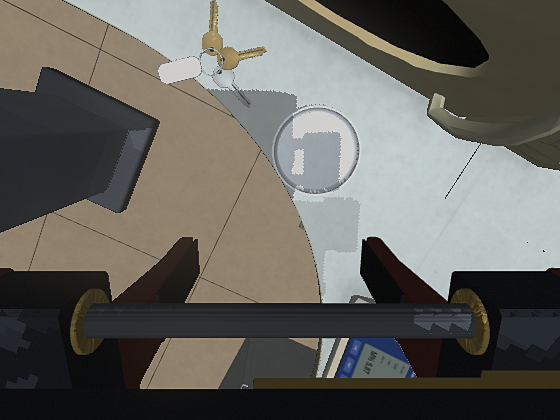

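The wrist image shows the keys at (220,60) and the fingers at the bottom; neither the drawers nor the cabinet are in view. The moves were refused, so I'll resend the rows with all six keys.

>>> {"name": "play_rows", "arguments": {
  "steps": [
    {"dx":3.6,"dy":5.0,"dz":0,"wx":0,"wy":0,"wz":0.17},
    {"dx":3.6,"dy":5.0,"dz":0,"wx":0,"wy":0,"wz":0.17},
    {"dx":3.6,"dy":5.0,"dz":0,"wx":0,"wy":0,"wz":0.17},
    {"dx":3.6,"dy":5.0,"dz":0,"wx":0,"wy":0,"wz":0.17},
    {"dx":3.6,"dy":5.0,"dz":0,"wx":0,"wy":0,"wz":0.17}
  ],
  "jaw": 0.5,
  "squeeze": 30
}}

```text
clock: 0.78
position: [0.4558, -0.3092, 0.2409]
eef_rot: [-179.7, 0.1, 75.3]
ft_force: [1.4, -0.3, -0.4]
width: 0.493
gripper_force: 0.0
```

>>> {"name": "play_rows", "arguments": {
  "steps": [
    {"dx":3.6,"dy":5.0,"dz":0,"wx":0,"wy":0,"wz":0.17},
    {"dx":0,"dy":2,"dz":0,"wx":0,"wy":0,"wz":0.05},
    {"dx":0,"dy":0,"dz":0,"wx":0,"wy":0,"wz":0},
    {"dx":0,"dy":0,"dz":0,"wx":0,"wy":0,"wz":0}
  ]
}}

```text
clock: 1.27
position: [0.4944, -0.2402, 0.2417]
eef_rot: [-180.0, 0.0, 87.7]
ft_force: [-0.5, -0.5, -0.1]
width: 0.503
gripper_force: 0.0
```

```bash
python3 - <<'E'
from h import *
o=env.get_obs(); print(o["clock"],o["position"],o["eef_rot"],o["joint_positions"])
c=vision.camera_info("wrist"); np.savez("w1",T=c["extrinsics"])
f=vision.grab_frame("wrist"); cv2.imwrite("pics/w2.png",f[:,:,::-1])
m=wood(f); cs,_=cv2.findContours(m,cv2.RETR_EXTERNAL,cv2.CHAIN_APPROX_NONE)
for k in cs:
    if cv2.contourArea(k)<2000: continue
    p=cast("wrist",k[:,0],0.046,c)[:,:2].astype(np.float32)*1000
    r=cv2.minAreaRect(p); print(cv2.boundingRect(k),np.round(r[0],1),np.round(r[1],1),r[2]); print(np.round(cv2.boxPoints(r),1).tolist())
E
```

```text
1.275 [ 0.49443478 -0.24021329  0.24166105] [-1.79986398e+02  1.99696421e-02  8.76999725e+01] [-2.71399071e+01  1.79502263e+01  1.02990849e+02 -2.77896079e-02
  5.90628817e+01 -2.48255898e+01]
(144, 371, 374, 18) [ 548.3 -486.7] [ 24.9 473.6] 87.98999786376953
[[311.20001220703125, -490.79998779296875], [784.5, -507.5], [785.4000244140625, -482.6000061035156], [312.1000061035156, -465.8999938964844]]
```

View pics/w2.png

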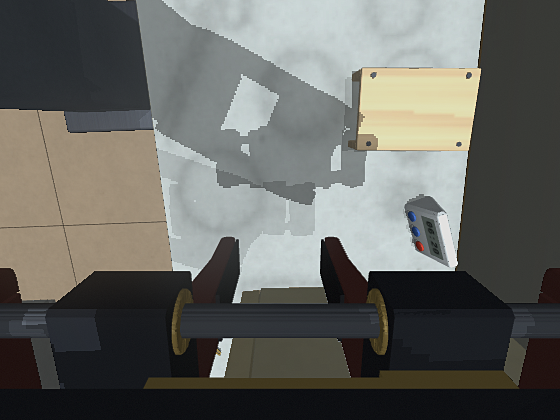

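The cabinet roof is at (358..481, 68..151) in the wrist view. The mask missed it because the saturation threshold was too high, so I'll re-mask the saved picture.

```bash
python3 - <<'E'
from h import *
T=np.load("w1.npz")["T"]; c=dict(camera_matrix=vision.camera_info("wrist")["camera_matrix"],extrinsics=T)
f=cv2.cvtColor(cv2.imread("pics/w2.png"),cv2.COLOR_BGR2RGB)
h=cv2.cvtColor(f,cv2.COLOR_RGB2HSV)
for y in (85,110,135): print(y,[(x,h[y,x].tolist()) for x in range(346,372,3)])
for V in (110,185):
    m=cv2.inRange(h,(8,40,V),(32,255,255)); m[:,:300]=0; m[200:]=0
    m=cv2.morphologyEx(m,cv2.MORPH_CLOSE,np.ones((15,15)))
    cs,_=cv2.findContours(m,cv2.RETR_EXTERNAL,cv2.CHAIN_APPROX_NONE); k=max(cs,key=cv2.contourArea)
    p=cast("wrist",k[:,0],0.046,c)[:,:2].astype(np.float32)*1000
    r=cv2.minAreaRect(p); print(cv2.boundingRect(k),np.round(r[0],1),np.round(r[1],1),r[2]); print(np.round(cv2.boxPoints(r),1).tolist())
    e=cv2.approxPolyDP(k,6,True)[:,0]; print(e.tolist(),np.round(cast("wrist",e,.046,c)*1000).tolist())
E
```

```text
85 [(346, [83, 12, 167]), (349, [90, 11, 170]), (352, [75, 10, 98]), (355, [84, 11, 111]), (358, [96, 11, 115]), (361, [19, 72, 229]), (364, [26, 58, 224]), (367, [26, 58, 224]), (370, [26, 57, 224])]
110 [(346, [84, 12, 104]), (349, [75, 10, 105]), (352, [84, 12, 108]), (355, [75, 9, 110]), (358, [20, 74, 76]), (361, [23, 63, 226]), (364, [22, 64, 224]), (367, [23, 63, 224]), (370, [23, 63, 224])]
135 [(346, [83, 9, 110]), (349, [80, 14, 113]), (352, [90, 11, 111]), (355, [90, 11, 112]), (358, [19, 71, 150]), (361, [18, 71, 155]), (364, [18, 71, 155]), (367, [18, 72, 156]), (370, [17, 73, 157])]
(357, 68, 124, 83) [ 633. -165.] [ 78.4 117. ] 87.74314880371094
[[573.0, -201.8000030517578], [689.9000244140625, -206.39999389648438], [693.0, -128.10000610351562], [576.0999755859375, -123.5]]
[[360, 69], [357, 149], [468, 150], [480, 68]] [[576.0, -124.0, 46.0], [575.0, -201.0, 46.0], [689.0, -206.0, 46.0], [692.0, -128.0, 46.0]]
(358, 68, 123, 83) [ 633.5 -165. ] [ 78.4 115.3] 87.74310302734375
[[574.4000244140625, -201.89999389648438], [689.5999755859375, -206.39999389648438], [692.7000122070312, -128.10000610351562], [577.5, -123.5999984741211]]
[[362, 69], [358, 133], [373, 133], [377, 149], [468, 149], [480, 69]] [[578.0, -124.0, 46.0], [576.0, -185.0, 46.0], [591.0, -185.0, 46.0], [595.0, -202.0, 46.0], [689.0, -205.0, 46.0], [692.0, -129.0, 46.0]]
```

>>> {"name": "play_rows", "arguments": {
  "steps": [
    {"dx":-0.8,"dy":5.6,"dz":0,"wx":0,"wy":0,"wz":0.06},
    {"dx":-0.8,"dy":5.6,"dz":0,"wx":0,"wy":0,"wz":0.06},
    {"dx":-0.8,"dy":5.6,"dz":0,"wx":0,"wy":0,"wz":0.06},
    {"dx":-0.8,"dy":5.6,"dz":0,"wx":0,"wy":0,"wz":0},
    {"dx":0,"dy":0,"dz":0,"wx":0,"wy":0,"wz":0}
  ]
}}

```text
clock: 1.95
position: [0.4624, -0.0136, 0.2418]
eef_rot: [-180.0, -0.0, 98.2]
ft_force: [0.1, -0.3, 0.3]
width: 0.503
gripper_force: 0.0
```

```bash
python3 - <<'E'
from h import *
o=env.get_obs(); print(o["clock"],o["position"],o["eef_rot"])
c=vision.camera_info("wrist"); np.savez("w3",T=c["extrinsics"])
f=vision.grab_frame("wrist"); cv2.imwrite("pics/w3.png",f[:,:,::-1])
E
```

```text
1.95 [ 0.46239645 -0.01364545  0.24178375] [-1.79994731e+02 -1.22872613e-02  9.82491750e+01]
```

View pics/w3.png

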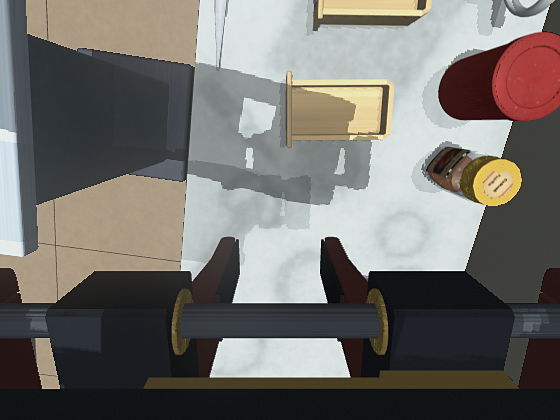

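The second wrist picture shows the nearest drawer with its front board at columns 286–293, rows 71–147. The jar is at (495,180) and the tin at (520,75).

```bash
cat >> h.py <<'E'
def drawer(f,c,box):
    "front-board measure from a wrist frame; box=(x0,y0,x1,y1)"
    h=cv2.cvtColor(f,cv2.COLOR_RGB2HSV); m=cv2.inRange(h,(8,40,60),(32,255,255)); q=np.zeros_like(m); x0,y0,x1,y1=box
    q[y0:y1,x0:x1]=m[y0:y1,x0:x1]
    q=cv2.morphologyEx(q,cv2.MORPH_CLOSE,np.ones((5,5)))
    cs,_=cv2.findContours(q,cv2.RETR_EXTERNAL,cv2.CHAIN_APPROX_NONE); k=max(cs,key=cv2.contourArea)
    P=cast("wrist",k[:,0],.046,c)[:,:2]*1000; r=cv2.minAreaRect(P.astype(np.float32))
    print(cv2.boundingRect(k),np.round(r[0],1),np.round(r[1],1),round(r[2],2)); print(np.round(cv2.boxPoints(r),1).tolist())
    e=np.array([(np.flatnonzero(q[y]).min(),y) for y in range(y0,y1) if q[y].any()]); e=e[3:-3]
    p=cast("wrist",e,.046,c)[:,:2]*1000; l=cv2.fitLine(p.astype(np.float32),cv2.DIST_HUBER,0,.01,.01).ravel()
    print("front line",np.round(l,4),"angle of normal",np.degrees(np.arctan2(l[1],l[0]))%180-90, "span y",P[P[:,0]<P[:,0].min()+14][:,1].min(),P[P[:,0]<P[:,0].min()+14][:,1].max())
E
python3 - <<'E'
from h import *
c=dict(camera_matrix=vision.camera_info("wrist")["camera_matrix"],extrinsics=np.load("w3.npz")["T"])
f=cv2.cvtColor(cv2.imread("pics/w3.png"),cv2.COLOR_BGR2RGB)
drawer(f,c,(280,60,420,160))
E
```

```text
(286, 71, 108, 77) [508.5  75.4] [105.9  72.7] 8.6
[[450.79998779296875, 103.4000015258789], [461.6000061035156, 31.5], [566.2999877929688, 47.29999923706055], [555.4000244140625, 119.19999694824219]]
front line [ 1.45100e-01 -9.89400e-01  4.57863e+02  6.24686e+01] angle of normal 8.342865 span y 31.805999267395553 103.95439288193515
```

>>> {"name": "play_rows", "arguments": {
  "steps": [
    {"dx":-0.1,"dy":4.2,"dz":-4.0,"wx":0,"wy":0,"wz":0.002},
    {"dx":-0.25,"dy":4.0,"dz":-4.0,"wx":0,"wy":0,"wz":0},
    {"dx":0,"dy":0,"dz":-5.0,"wx":0,"wy":0,"wz":0},
    {"dx":0,"dy":0,"dz":-4.0,"wx":0,"wy":0,"wz":0},
    {"dx":0,"dy":0,"dz":-3.6,"wx":0,"wy":0,"wz":0}
  ]
}}

```text
clock: 2.62
position: [0.4603, 0.0649, 0.0341]
eef_rot: [180.0, 0.0, 98.1]
ft_force: [-0.1, 1.3, 0.7]
width: 0.5
gripper_force: 0.0
```

>>> {"name": "play_rows", "arguments": {
  "steps": [
    {"dx":0,"dy":0,"dz":0,"wx":0,"wy":0,"wz":0},
    {"dx":0,"dy":0,"dz":0,"wx":0,"wy":0,"wz":0},
    {"dx":0,"dy":0,"dz":0,"wx":0,"wy":0,"wz":0},
    {"dx":0,"dy":0,"dz":0,"wx":0,"wy":0,"wz":0},
    {"dx":0,"dy":0,"dz":0,"wx":0,"wy":0,"wz":0}
  ],
  "jaw": 0
}}

```text
clock: 3.25
position: [0.46, 0.0667, 0.0363]
eef_rot: [179.9, 0.0, 98.3]
ft_force: [-1.1, -2.8, 5.8]
width: 0.055
gripper_force: 30.0
```

>>> {"name": "play_rows", "arguments": {
  "steps": [
    {"dx":-0.2,"dy":-3.0,"dz":0.05,"wx":0,"wy":0,"wz":-0.02},
    {"dx":-0.3,"dy":-4.5,"dz":0,"wx":0,"wy":0,"wz":-0.04},
    {"dx":-0.2,"dy":-5.0,"dz":0,"wx":0,"wy":0,"wz":-0.04},
    {"dx":0,"dy":-5.0,"dz":0,"wx":0,"wy":0,"wz":-0.045},
    {"dx":0,"dy":-5.0,"dz":0,"wx":0,"wy":0,"wz":-0.04}
  ]
}}

```text
clock: 3.88
position: [0.4525, -0.1596, 0.0364]
eef_rot: [180.0, 0.0, 87.6]
ft_force: [0.3, -0.5, -1.0]
width: 0.056
gripper_force: 30.0
```

>>> {"name": "play_rows", "arguments": {
  "steps": [
    {"dx":0,"dy":0,"dz":0,"wx":0,"wy":0,"wz":0},
    {"dx":0,"dy":0,"dz":0,"wx":0,"wy":0,"wz":0}
  ]
}}

```text
clock: 4.12
position: [0.4525, -0.1581, 0.0363]
eef_rot: [180.0, 0.0, 87.6]
ft_force: [0.5, -1.2, 0.8]
width: 0.054
gripper_force: 30.0
```

```bash
python3 - <<'E'
from h import *
o=env.get_obs(); print(o["clock"],o["position"],o["eef_rot"],o["ft_force"])
for n in("top","wrist"):
    c=vision.camera_info(n)
    f=vision.grab_frame(n); cv2.imwrite(f"pics/{n}4.png",f[:,:,::-1])
t=cv2.imread("pics/top4.png")[130:290,330:430]; w=cv2.imread("pics/wrist4.png")
cv2.imwrite("pics/v4.png",np.hstack([cv2.resize(t,(262,420),interpolation=cv2.INTER_CUBIC),w[:,:530]]))
E
```

```text
4.125 [ 0.45254373 -0.1581088   0.03633003] [1.79983785e+02 6.77638223e-03 8.76356167e+01] [ 0.47085492 -1.23215315  0.83402328]
```

View pics/v4.png

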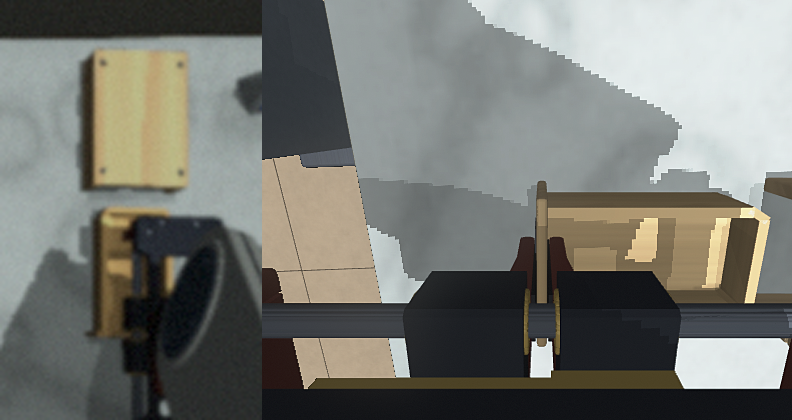

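The drawer is held squarely in front of the bay: the board is at column 540 in the wrist part, and the body lines up below the cabinet in the top part. Next I'll insert it.

>>> {"name": "play_rows", "arguments": {
  "steps": [
    {"dx":1.0,"dy":-0.1,"dz":0,"wx":0,"wy":0,"wz":0},
    {"dx":1.0,"dy":-0.06,"dz":0,"wx":0,"wy":0,"wz":0},
    {"dx":1.0,"dy":-0.04,"dz":0,"wx":0,"wy":0,"wz":0}
  ]
}}

```text
clock: 4.6
position: [0.4798, -0.1581, 0.0363]
eef_rot: [-179.6, -0.1, 87.8]
ft_force: [-18.3, -2.0, 25.1]
width: 0.052
gripper_force: 30.1
```

>>> {"name": "play_rows", "arguments": {
  "steps": [
    {"dx":1.0,"dy":-0.04,"dz":0,"wx":0,"wy":0,"wz":0},
    {"dx":1.0,"dy":-0.04,"dz":0,"wx":0,"wy":0,"wz":0}
  ]
}}

```text
clock: 4.85
position: [0.5, -0.159, 0.0363]
eef_rot: [-179.7, -0.1, 87.8]
ft_force: [-9.1, -1.3, 10.5]
width: 0.057
gripper_force: 30.0
```

>>> {"name": "play_rows", "arguments": {
  "steps": [
    {"dx":0.7,"dy":-0.03,"dz":0,"wx":0,"wy":0,"wz":0},
    {"dx":0.7,"dy":-0.03,"dz":0,"wx":0,"wy":0,"wz":0}
  ]
}}

```text
clock: 5.1
position: [0.5137, -0.1596, 0.0363]
eef_rot: [-179.6, -0.1, 87.8]
ft_force: [-11.2, -2.8, 13.9]
width: 0.054
gripper_force: 30.0
```

>>> {"name": "play_rows", "arguments": {
  "steps": [
    {"dx":0.5,"dy":-0.02,"dz":0,"wx":0,"wy":0,"wz":0},
    {"dx":0.5,"dy":-0.02,"dz":0,"wx":0,"wy":0,"wz":0}
  ]
}}

```text
clock: 5.35
position: [0.5239, -0.1601, 0.0363]
eef_rot: [-179.7, -0.1, 87.8]
ft_force: [-10.8, -1.5, 12.0]
width: 0.05
gripper_force: 30.0
```

>>> {"name": "play_rows", "arguments": {
  "steps": [
    {"dx":0.6,"dy":-0.02,"dz":0,"wx":0,"wy":0,"wz":0},
    {"dx":0.6,"dy":-0.02,"dz":0,"wx":0,"wy":0,"wz":0}
  ]
}}

```text
clock: 5.6
position: [0.5361, -0.1606, 0.0363]
eef_rot: [-179.7, -0.1, 87.8]
ft_force: [-9.9, -2.5, 11.2]
width: 0.056
gripper_force: 30.0
```

```bash
python3 - <<'E'
from h import *
o=env.get_obs(); print(o["clock"],o["position"],o["eef_rot"],o["ft_force"],o["torque"])
for n in("scene","wrist"):
    f=vision.grab_frame(n); cv2.imwrite(f"pics/{n}5.png",f[:,:,::-1])
t=cv2.imread("pics/scene5.png")[120:240,270:390]; w=cv2.imread("pics/wrist5.png")
cv2.imwrite("pics/v5.png",np.hstack([cv2.resize(t,(420,420),interpolation=cv2.INTER_CUBIC),w[:,180:]]))
E
```

```text
5.6 [ 0.53608351 -0.16056659  0.03631578] [-1.79679921e+02 -5.82107509e-02  8.77693098e+01] [-9.93332065 -2.49603412 11.24249606] [-0.53954238  1.25842271 -0.1771314 ]
```

View pics/v5.png

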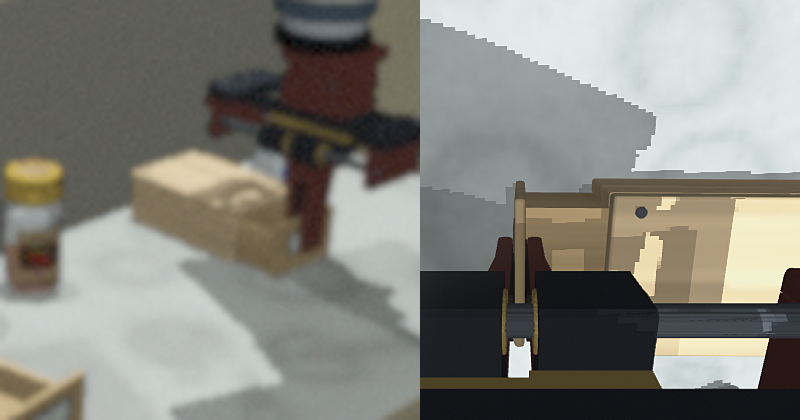

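The drawer runs parallel into the bay and its board is already about 37 mm from the mouth, past the 55 mm stop. So this one fits. I'll push a little further, release, and finish with closed fingers from the front.

>>> {"name": "play_rows", "arguments": {
  "steps": [
    {"dx":0.5,"dy":-0.02,"dz":0,"wx":0,"wy":0,"wz":0},
    {"dx":0.4,"dy":-0.02,"dz":0,"wx":0,"wy":0,"wz":0},
    {"dx":0,"dy":0,"dz":0,"wx":0,"wy":0,"wz":0}
  ]
}}

```text
clock: 6.08
position: [0.5462, -0.1612, 0.0363]
eef_rot: [-179.8, -0.0, 87.8]
ft_force: [-7.1, -1.7, 7.2]
width: 0.054
gripper_force: 30.0
```

>>> {"name": "play_rows", "arguments": {
  "steps": [
    {"dx":0,"dy":0,"dz":0,"wx":0,"wy":0,"wz":0},
    {"dx":0,"dy":0,"dz":0,"wx":0,"wy":0,"wz":0},
    {"dx":0,"dy":0,"dz":2.0,"wx":0,"wy":0,"wz":0},
    {"dx":0,"dy":0,"dz":3.0,"wx":0,"wy":0,"wz":0},
    {"dx":-3.5,"dy":0,"dz":0,"wx":0,"wy":0,"wz":0}
  ],
  "jaw": 0.2
}}

```text
clock: 6.7
position: [0.5164, -0.1636, 0.0897]
eef_rot: [179.5, 0.1, 87.7]
ft_force: [-0.2, 0.3, -0.7]
width: 0.194
gripper_force: 0.0
```

>>> {"name": "play_rows", "arguments": {
  "steps": [
    {"dx":-2.0,"dy":0,"dz":0,"wx":0,"wy":0,"wz":0},
    {"dx":0,"dy":0,"dz":0,"wx":0,"wy":0,"wz":0},
    {"dx":0,"dy":0,"dz":-2.5,"wx":0,"wy":0,"wz":0},
    {"dx":0,"dy":0,"dz":-2.9,"wx":0,"wy":0,"wz":0},
    {"dx":0,"dy":0,"dz":0,"wx":0,"wy":0,"wz":0}
  ],
  "jaw": 0
}}

```text
clock: 7.32
position: [0.4926, -0.1625, 0.0312]
eef_rot: [-179.9, -0.0, 87.7]
ft_force: [-0.2, 0.2, 0.2]
width: 0.005
gripper_force: 0.0
```

```bash
python3 - <<'E'
from h import *
o=env.get_obs(); print(o["clock"],o["position"],o["eef_rot"],o["ft_force"],o["width"])
f=vision.grab_frame("wrist"); g=vision.grab_frame("top")
cv2.imwrite("pics/v6.png",np.hstack([cv2.resize(g[130:290,330:430],(262,420),interpolation=cv2.INTER_CUBIC),f[:,30:]])[:,:,::-1])
E
```

```text
7.325 [ 0.49258655 -0.16254592  0.03118765] [-1.79876204e+02 -4.23892002e-02  8.76617738e+01] [-0.16876145  0.24395348  0.22678428] 0.005278212957119268
```

View pics/v6.png

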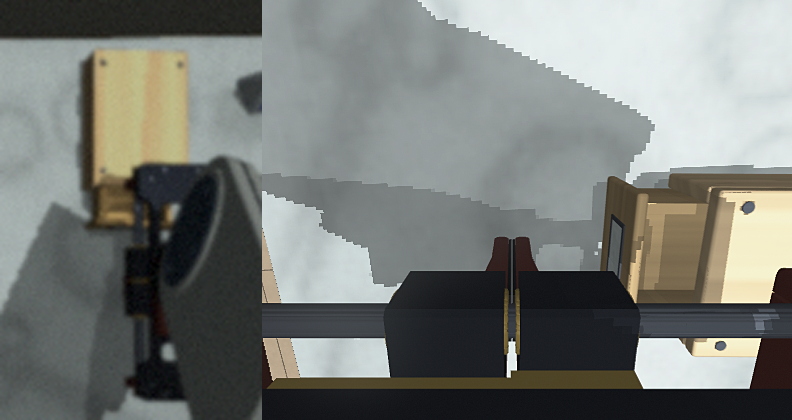

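The drawer is free and its board is about 27 mm out of the mouth. The closed fingers stand in front of it. Next I'll push.

>>> {"name": "play_rows", "arguments": {
  "steps": [
    {"dx":2.0,"dy":0,"dz":0,"wx":0,"wy":0,"wz":0},
    {"dx":1.0,"dy":0,"dz":0,"wx":0,"wy":0,"wz":0},
    {"dx":0.8,"dy":0,"dz":0,"wx":0,"wy":0,"wz":0},
    {"dx":0.7,"dy":0,"dz":0,"wx":0,"wy":0,"wz":0}
  ]
}}

```text
clock: 7.92
position: [0.5373, -0.1627, 0.0325]
eef_rot: [-179.9, -0.0, 87.7]
ft_force: [-3.3, -0.3, 3.0]
width: 0.003
gripper_force: 1.6
```

>>> {"name": "play_rows", "arguments": {
  "steps": [
    {"dx":0.6,"dy":0,"dz":0,"wx":0,"wy":0,"wz":0},
    {"dx":0.5,"dy":0,"dz":0,"wx":0,"wy":0,"wz":0},
    {"dx":0.2,"dy":0,"dz":0,"wx":0,"wy":0,"wz":0}
  ]
}}

```text
clock: 8.3
position: [0.5503, -0.1629, 0.0321]
eef_rot: [-180.0, -0.0, 87.7]
ft_force: [-6.0, -2.7, 5.5]
width: 0.007
gripper_force: 3.3
```

Still just friction, so I'll go on in small steps until the force rises.

>>> {"name": "play_rows", "arguments": {
  "steps": [
    {"dx":0.3,"dy":0,"dz":0,"wx":0,"wy":0,"wz":0},
    {"dx":0.3,"dy":0,"dz":0,"wx":0,"wy":0,"wz":0}
  ]
}}

```text
clock: 8.55
position: [0.5552, -0.1631, 0.0321]
eef_rot: [-179.9, -0.0, 87.6]
ft_force: [-7.9, -3.8, 7.8]
width: 0.007
gripper_force: 4.3
```

>>> {"name": "play_rows", "arguments": {
  "steps": [
    {"dx":0.2,"dy":0,"dz":0,"wx":0,"wy":0,"wz":0},
    {"dx":0,"dy":0,"dz":0,"wx":0,"wy":0,"wz":0}
  ]
}}

```text
clock: 8.8
position: [0.5576, -0.1632, 0.0321]
eef_rot: [-179.9, 0.0, 87.6]
ft_force: [-5.7, -3.0, 3.9]
width: 0.009
gripper_force: 3.0
```

>>> {"name": "play_rows", "arguments": {
  "steps": [
    {"dx":0.2,"dy":0,"dz":0,"wx":0,"wy":0,"wz":0},
    {"dx":0,"dy":0,"dz":0,"wx":0,"wy":0,"wz":0}
  ]
}}

```text
clock: 9.05
position: [0.5597, -0.1632, 0.0321]
eef_rot: [-179.9, 0.0, 87.6]
ft_force: [-4.5, -2.3, 3.5]
width: 0.006
gripper_force: 2.7
```

>>> {"name": "play_rows", "arguments": {
  "steps": [
    {"dx":0.2,"dy":0,"dz":0,"wx":0,"wy":0,"wz":0},
    {"dx":0,"dy":0,"dz":0,"wx":0,"wy":0,"wz":0}
  ]
}}

```text
clock: 9.3
position: [0.5616, -0.1632, 0.032]
eef_rot: [-179.9, 0.0, 87.6]
ft_force: [-5.2, -4.3, 3.9]
width: 0.001
gripper_force: 3.1
```

>>> {"name": "play_rows", "arguments": {
  "steps": [
    {"dx":0.1,"dy":0,"dz":0,"wx":0,"wy":0,"wz":0},
    {"dx":0,"dy":0,"dz":0,"wx":0,"wy":0,"wz":0}
  ]
}}

```text
clock: 9.55
position: [0.5616, -0.1632, 0.032]
eef_rot: [-179.8, -0.0, 87.6]
ft_force: [-9.5, -3.4, 7.2]
width: 0.006
gripper_force: 4.8
```

>>> {"name": "play_rows", "arguments": {
  "steps": [
    {"dx":0.15,"dy":0,"dz":0,"wx":0,"wy":0,"wz":0},
    {"dx":0,"dy":0,"dz":0,"wx":0,"wy":0,"wz":0}
  ]
}}

```text
clock: 9.8
position: [0.5617, -0.1631, 0.032]
eef_rot: [-179.6, -0.0, 87.7]
ft_force: [-14.3, -5.2, 11.5]
width: 0.004
gripper_force: 7.6
```

>>> {"name": "play_rows", "arguments": {
  "steps": [
    {"dx":0.1,"dy":0,"dz":0,"wx":0,"wy":0,"wz":0},
    {"dx":0,"dy":0,"dz":0,"wx":0,"wy":0,"wz":0}
  ]
}}

```text
clock: 10.05
position: [0.5617, -0.1631, 0.0319]
eef_rot: [-179.5, -0.0, 87.7]
ft_force: [-17.8, -6.5, 14.6]
width: 0.003
gripper_force: 9.5
```

It's stopped dead. I'll back off and look.

>>> {"name": "play_rows", "arguments": {
  "steps": [
    {"dx":-2.0,"dy":0,"dz":0,"wx":0,"wy":0,"wz":0},
    {"dx":-4.0,"dy":0,"dz":0,"wx":0,"wy":0,"wz":0},
    {"dx":0,"dy":0,"dz":6.0,"wx":0,"wy":0,"wz":0},
    {"dx":2,"dy":-4,"dz":6.0,"wx":0,"wy":0,"wz":0},
    {"dx":2,"dy":-4,"dz":5.0,"wx":0,"wy":0,"wz":0}
  ]
}}

```text
clock: 10.68
position: [0.5423, -0.234, 0.191]
eef_rot: [179.9, 0.0, 87.7]
ft_force: [0.3, 0.6, -0.7]
width: 0.006
gripper_force: 0.0
```

>>> {"name": "play_rows", "arguments": {
  "steps": [
    {"dx":0,"dy":0,"dz":0,"wx":0,"wy":0,"wz":0},
    {"dx":0,"dy":0,"dz":0,"wx":0,"wy":0,"wz":0}
  ]
}}

```text
clock: 10.92
position: [0.5408, -0.2331, 0.1881]
eef_rot: [-180.0, -0.0, 87.6]
ft_force: [0.0, 0.8, -0.2]
width: 0.005
gripper_force: 0.0
```

```bash
python3 - <<'E'
from h import *
o=env.get_obs(); print(o["clock"],o["position"],o["eef_rot"])
c=vision.camera_info("wrist"); f=vision.grab_frame("wrist"); g=vision.grab_frame("top"); cv2.imwrite("pics/w7.png",f[:,:,::-1]);cv2.imwrite("pics/top7.png",g[:,:,::-1])
a=f[40:200,260:500]
cv2.imwrite("pics/v7.png",np.hstack([cv2.resize(g[130:290,330:430],(262,420),interpolation=cv2.INTER_CUBIC),cv2.resize(a,(535,420)[:2],interpolation=cv2.INTER_CUBIC)])[:,:,::-1])
drawer(f,c,(320,30,500,200))
E
```

```text
10.925 [ 0.54079738 -0.23309055  0.18810916] [-1.79961060e+02 -3.38760683e-02  8.76234973e+01]
(320, 30, 147, 170) [ 635.1 -167.8] [137.6 116.6] 89.88
[[576.5999755859375, -236.39999389648438], [693.2000122070312, -236.6999969482422], [693.5, -99.0999984741211], [576.9000244140625, -98.80000305175781]]
front line [ 9.243000e-01  3.818000e-01  6.296364e+02 -1.455361e+02] angle of normal -67.556274 span y -201.8667858191673 -123.1163298954307
```

View pics/v7.png

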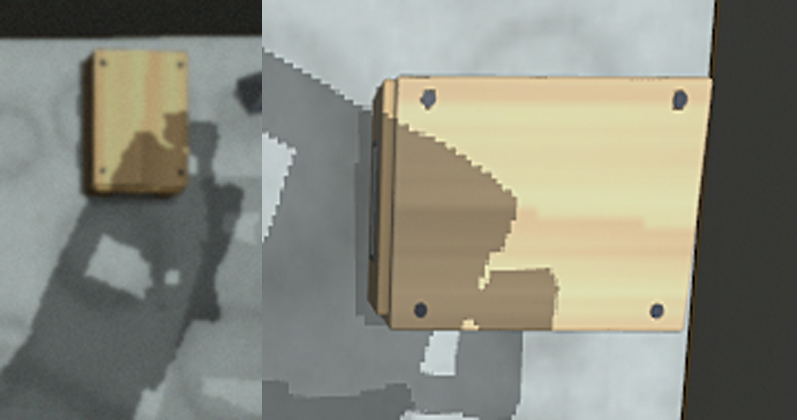

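The front board sits flush along the whole mouth: there is no gap, it is square, and it is about 1.6 mm off centre. The other two drawers and the bystanders haven't been touched.

```bash
python3 -c "
from bench import order
print(order.hand_in())"
```

```text
the job is handed in; nothing more can be done
None
```

The first drawer I tried, the one nearest the cabinet, ran past the key and is fully home with its front board flat against the cabinet; the other two drawers, the jar, the tin and the mug were not touched, and the job is handed in at about 11 s (no verdict was shown).

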